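# Return the setting blocks to their slots

### The job

Put the two steel setting blocks that were left out on the bench back into the rack: each on edge, fully home in its own slot, the one with as many studs on its end posts as the block has holes. Leave the third block in its slot and the other things on the bench where they are.

Things in the scene. Friction and masses are not known exactly. Their poses are not given: they have to be found in the camera images.
- block_medium: steel plate with TWO through holes (12 mm, at x = -12 and +12 mm), 52 x 46 x 20 mm, 0.15 to 0.31 kg, lying flat on the bench at the start. Origin at its centre; x along the 52 mm length, y along the 46 mm height, z through the 20 mm thickness (up at the start). Either 52 x 20 mm edge may be below when home; it stands stably on that edge on the bench too
- block_large: steel plate with THREE through holes (12 mm, 20 mm apart), 64 x 46 x 20 mm, 0.15 to 0.31 kg, standing on a 64 x 20 mm edge on the bench at the start. Origin at its centre (23 mm above the bench at the start); x along the 64 mm length, y along the 46 mm height (vertical at the start), z through the 20 mm thickness (level at the start). The same both ways round
- block_small: steel plate with ONE through hole, 40 x 46 x 20 mm, loose but already home in its own slot. Axes as for the others. Leave it there
- rack: aluminium base board of the rack, 112 x 164 x 8 mm, fixed to the bench. Origin at the centre of its underside, z up. The three slot units stand on it side by side, 50 mm apart along its y, in any order; each unit's axes are parallel to the rack's. A tall crate stands close to the left of the rack and a wide tray on a box beyond it (x over 0.6, y over -0.3 m): hands leaning that way can hit them
- slot_medium: black fixed slot unit, 98 x 48 mm, with TWO studs on each end post; holds the two-hole block. Origin: centre of its underside, 8 mm above the bench; x along the slot, y across, z up. Pocket 57 mm in x, 24 mm in y, floor 6 mm above the origin. Long sides: cheeks 7 mm thick, tops 28 mm above the origin. Ends: solid posts 38 mm wide in y, tops 51 mm above the origin (no finger room at the ends)
- slot_large: the same with THREE studs on each end post; pocket 69 mm long; holds the three-hole block
- slot_small: the same with ONE stud on each end post; pocket 45 mm long; holds the one-hole block
- seat_medium (a point): point in slot_medium where the centre of the two-hole block lies when it is fully home (29 mm above the slot unit's origin, 37 mm above the bench); axes as the slot unit's. Home: block x along slot x (either way), block y vertical
- seat_large (a point): the same point in slot_large for the three-hole block
- seat_small (a point): the same point in slot_small for the one-hole block
- tin: round tin, 62 mm across, 50 mm high, standing on the bench; bystander. Origin at the centre of its underside
- spanner: open-ended spanner 147 x 30 x 6 mm lying flat; bystander. Origin at its centre underneath, its y along its length
Not all that is in view belongs to the job. Leave any brown, green or turquoise look-alike of the block_small alone.

How it is judged:
By the outcome, as a careful person would: the job done as asked, in the order asked, and still so for the second after the job is handed in, with the robot touching nothing.
It also fails if it takes over 67 s, if anything falls off the work surface, if the arm or the gripper's body presses on something with over 40 N, if the wrist force passes 120 N, or if a joint passes its speed limit or range.

### The arm

A 6-joint arm with a two-finger parallel gripper is mounted at the origin on a cart in front of the work surface, level with it; the furniture and walls round the work are solid. World frame = base frame: x ahead of the robot, y to its left, z up, the work surface at z = 0. Lengths are in mm, angles in rad, forces in N, time in s.
With the tool pointing down it reaches from about 400 to 925 mm from the base axis. Payload 12.5 kg.
Tool frame: the origin (TCP) lies between the finger pads; the fingertips stand 19 mm ahead of it and the grasp point (between the pads) is the TCP (env.nose_length is the distance from the TCP to the fingertips, in mm); z points along the fingers, y is the line along which they close (so a half turn about z gives the same grasp; the last joint's range is limited). The gripper opens to 95 mm and grips with 3 to 60 N. Pads are 20 mm wide; open, the fingers measure 119 mm over their backs; the gripper's body (75 mm by 180 mm) begins 59 mm behind the grasp point.
Start: joints at [1.087, 0.491, 1.559, -0, 1.092, -0.106], TCP at [230.532, 580.947, 233.661] pointing down, gripper open.
Joint ranges: [-3.1, 3.1], [-0.84, 2.19], [0.05, 2.79], [-1.13, 4.28], [0.06, 2.93], [-2.69, 2.69]. Speed limits (rad/s): [2.22, 2.22, 2.79, 3.14, 3.14, 3.14].

### API

Orientations are given as [roll, pitch, yaw] about the fixed x, y, z axes, in that order (R = Rz(yaw) Ry(pitch) Rx(roll)).
In Python, from cell import env gives the robot as it stands. The module is installed in compiled form; this text tells all that it offers.
- The arm moves only by the tool drive_tool, never from a script. Its argument "rows" is a list that holds one entry, the list of rows, each a list of 7 numbers: the shift along the tool's x, y, z scaled (see below), then the turn, a rotation vector about the tool's x, y, z scaled (see below), then the opening, from 0 (shut) to 1 (fully open). In form: [[[tx, ty, tz, ax, ay, az, jaw], ...]]. A call has 1 to 5 rows; each row shifts and turns the commanded pose from where the row before left it, along the tool's axes as they then stand; what a row does not reach is not made up. The controller multiplies each number of a shift by 250 mm and each number of a turn by 180 degrees. A row lasts 1/8 s, in which the tool goes at most 62.5 mm and 10.7 degrees, less where a joint would pass 70% of its speed; a pose out of reach is approached as far as the arm can. A call with a number of a shift or a turn outside -1 to 1 is refused whole. A call with a gripper value outside its range is refused whole. The fingers move at their own pace and stop on an object; the grip force is fixed at half the most. Time passes only in rows, so rows that do not move let the fingers close. It gives the time, the measured TCP pose, the force, the opening and the grip force at its end, in the units of the state.
- env.state(): the state, without advancing time (a new reading comes with each control period).
- env.read_camera(name): name is "scene" or "top"; returns a dict with "color" (400x640x3 uint8, blue, green, red), "camera_matrix" (3x3 intrinsics, pixels), "pose" (4x4, takes a point from camera to world coordinates). Camera axes: x right, y up, looking along -z (the intrinsics and any distortion apply to the point x, -y, -z); pixel columns grow to the right and rows downward; lengths in mm; the calibration is good to about 2 mm. A picture is of the moment at which its call begins. There is no depth.
- env.job_done(): hands the job in; it is judged then, once.
Trained networks look in a picture, given as the dict that the camera call returned (one of the last four; its "shot" number tells which), for a name from the list of things; names that differ only in an ending like _2 or _b are one class to them, and where a whole thing is asked for, a point or a joint stands for the part that bears it (a point fixed in the world has none). Each returns a list of dicts, best first, with "score" (0 to 1); they miss things now and then, are a little off and sometimes report something else, mostly with a low value. They report only what shows in the picture. A call takes as long as a camera call. They do not tell look-alikes from the thing itself.
- env.search_frame(name, picture): "at" ([x, y, z] in mm, in the coordinates of the camera as it stood for that picture, good to about 4 mm: the middle of the surface that is visible of it).
- env.place_of(name, picture): "at" ([x, y, z] in mm, in the coordinates of the camera as it stood for that picture, good to about 4 mm: a listed point, or the origin of a listed thing).
The state is a dict: "t": time; "joints": joint angles; "qvel": joint speeds; "tau": joint torques, N m; "eef_pos": TCP position; "tcp_rot": TCP orientation; "ft_force": force on the tool from outside, world axes, zero at the start; "moment": the same for the moment, N m; "opening": opening from 0.0 (shut) to 1.0 (fully open); "grip_force": force on a finger pad.
Only numpy, scipy, OpenCV 4.12 (cv2) and the standard library are available. Lean on these libraries where they do the work, as an engineer would, in place of code of your own. Each camera call takes 0.05 s, during which the arm holds its last target. There are 200 camera calls.

## Working session

There is one attempt and no reset: what is moved stays moved. The work goes in short steps, Python scripts to look and compute and a tool call to move; the robot and the scene stay as the last step left them, time stands still between calls to the robot, and variables do not carry over. Pictures are saved under pics/ and viewed, at most 13 in all, crops included, and the job is handed in when it is done.

Besides the shell and the picture viewer there is one more tool, called after "Call:" as name(argument=value, ...), one argument or row to a line, values as JSON. drive_tool: Moves the arm, as the interface text tells. Its arguments: {"type":"object","properties":{"rows":{"type":"array","items":{"type":"array","items":{"type":"array","items":{"type":"number","minimum":-1,"maximum":1}}}}},"required":["rows"]}

```bash
mkdir -p pics; cat > h.py <<'E'
import numpy as np, cv2
from cell import env
def w(pic,p): 
    P=pic["pose"]; return (P[:3,:3]@np.array(p)+P[:3,3])
def ray(pic,u,v,z):
    K=pic["camera_matrix"];P=pic["pose"];d=np.linalg.inv(K)@[u,v,1];d=P[:3,:3]@[d[0],-d[1],-d[2]];o=P[:3,3];return o+d*(z-o[2])/d[2]
def px(pic,p):
    K=pic["camera_matrix"];P=pic["pose"];c=P[:3,:3].T@(np.array(p)-P[:3,3]);q=K@[c[0],-c[1],-c[2]];return q[:2]/q[2]
E
python3 - <<'E'
from h import *
np.set_printoptions(precision=1,suppress=True)
for n in["scene","top"]:
    p=env.read_camera(n);cv2.imwrite(f"pics/{n}0.png",p["color"]);print(n,p["pose"][:3,3],p["camera_matrix"][0,0])
    for k in["block_medium","block_large","block_small","rack","seat_medium","seat_large","seat_small","tin","spanner"]:
        print(k,[(w(p,r["at"]),round(r["score"],2)) for r in env.place_of(k,p)[:3]])
print(env.state())
E
```

```text
scene [ 21.3  23.1 702.1] 423.7910081215737
block_medium [(array([ 525.9, -378.4,   12.2]), 0.85)]
block_large [(array([ 391.2, -367.5,   25.2]), 0.57)]
block_small [(array([ 476.1, -215.6,   40. ]), 0.89), (array([ 615.6, -288.2,   25.7]), 0.71), (array([ 630.4, -471.8,   20.8]), 0.66)]
rack [(array([ 526. , -213.4,   37.2]), 0.67)]
seat_medium [(array([ 526.7, -211.7,   38.6]), 0.68), (array([ 528.9, -217. ,    8.6]), 0.68), (array([ 390.6, -368.4,   27.4]), 0.5)]
seat_large [(array([ 424. , -219.4,   33.8]), 0.94)]
seat_small [(array([ 475.5, -220.4,   42.7]), 0.58)]
tin [(array([ 667.9, -383.3,    5.3]), 0.57)]
spanner [(array([ 396.6, -521. ,    4. ]), 0.57)]
top [ 345.6 -402.9 1015.1] 502.7786275274882
block_medium [(array([ 527.4, -382.3,   13. ]), 0.73)]
block_large [(array([ 393.9, -364.4,   19.6]), 0.71)]
block_small [(array([ 614.5, -289.1,   22. ]), 0.78), (array([ 752.1, -316.5,   20.1]), 0.69), (array([ 475.8, -218.5,   39.2]), 0.61)]
rack [(array([ 473.4, -220.1,   -1.9]), 0.62)]
seat_medium [(array([ 523. , -215.7,   36. ]), 0.8)]
seat_large [(array([ 425.6, -224.1,   36.6]), 0.81)]
seat_small [(array([ 478.9, -221.7,   35.4]), 0.62)]
tin [(array([ 666.1, -383.8,   -2.1]), 0.74), (array([ 478. , -222.3,   34.8]), 0.53)]
spanner [(array([ 395. , -525.2,    0.7]), 0.81), (array([ 476. , -217.6,   39.9]), 0.7)]
{'t': 1.0, 'joints': array([ 1.1,  0.5,  1.6,  0. ,  1.1, -0.1]), 'qvel': array([ 0., -0., -0., -0.,  0., -0.]), 'tau': array([ -0. , -61.2, -25.8,   0.1,   0. ,   0. ]), 'eef_pos': array([230.5, 580.9, 233.7]), 'tcp_rot': array([3.1, 0. , 2.8]), 'ft_force': array([-0.4,  0.1, -0.4]), 'moment': array([ 0.,  0., -0.]), 'grip_force': 0.0, 'opening': 1.0011207540543512}
```

View pics/scene0.png

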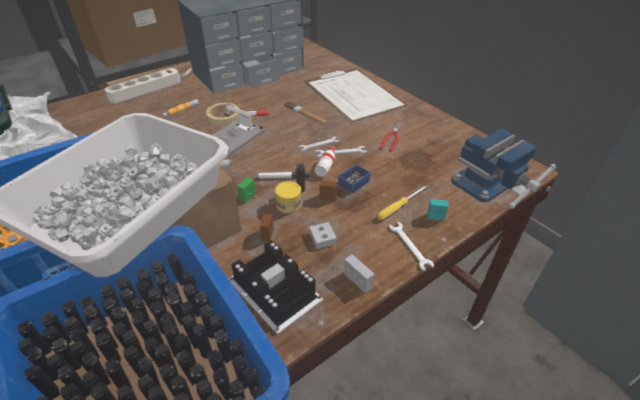

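View pics/top0.png

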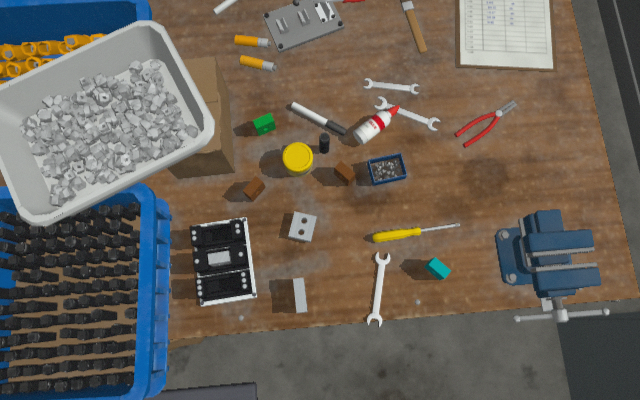

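The top view shows the rack at about (222,262) with the three slots stacked vertically. The flat two-hole block is at (303,227) and the standing block at (299,295). A blue crate and a tray sit to the left of the rack. Next I'll zoom in on the work area and triangulate those two obstacles.

```bash
python3 - <<'E'
from h import *
np.set_printoptions(precision=1,suppress=True)
t=env.read_camera("top");s=env.read_camera("scene")
cv2.imwrite("pics/c1.png",cv2.resize(t["color"][190:325,180:340],None,fx=5,fy=4.4 if 0 else 4.4,interpolation=cv2.INTER_CUBIC)[:594])
a=cv2.resize(s["color"][215:330,220:400],None,fx=4.4,fy=4.4,interpolation=cv2.INTER_CUBIC);cv2.imwrite("pics/c2.png",a)
def tri(a,b):
    A=[];B=[]
    for p,(u,v) in((t,a),(s,b)):
        o=p["pose"][:3,3];d=ray(p,u,v,0)-o;d/=np.linalg.norm(d);M=np.eye(3)-np.outer(d,d);A.append(M);B.append(M@o)
    x=np.linalg.lstsq(np.vstack(A),np.hstack(B),rcond=None)[0];return x,np.linalg.norm(px(t,x)-a),np.linalg.norm(px(s,x)-b)
print("tray",tri((212,128),(228,155)),"crate",tri((168,190),(190,232)))
print("box",ray(t,233,172,0),ray(t,233,172,100),ray(t,235,70,150))
st=env.state();print(st["tcp_rot"].tolist(),st["eef_pos"])
E
```

```text
tray (array([ 674.4, -249.4,  205.8]), np.float64(2.6714136015543235), np.float64(2.3259218987477106)) crate (array([ 607.8, -133.3,  109.9]), np.float64(5.409462431848657), np.float64(5.338218769056302))
box [ 659.8 -246.6    0. ] [ 628.8 -262.   100. ] [ 813.6 -282.4  150. ]
[3.141448069775641, 1.1899603624021537e-05, 2.763768595495433] [230.5 580.9 233.7]
```

View pics/c1.png

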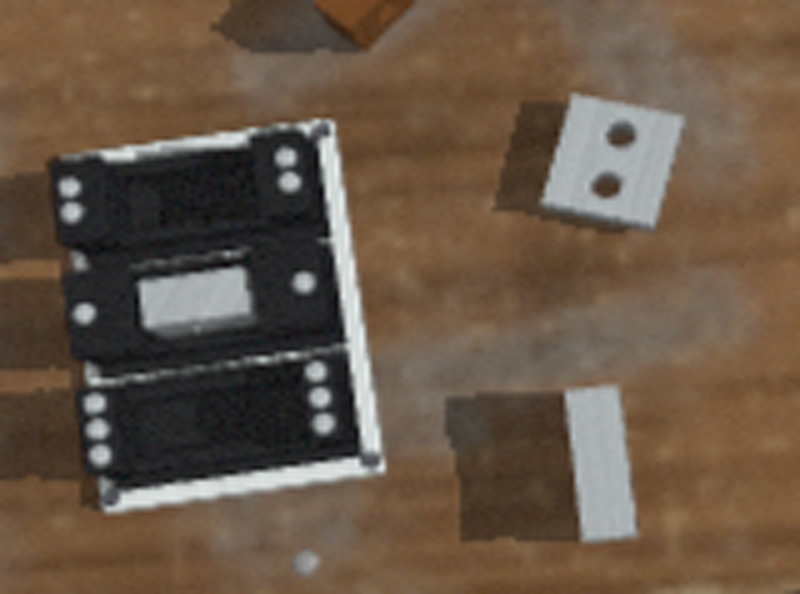

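View pics/c2.png

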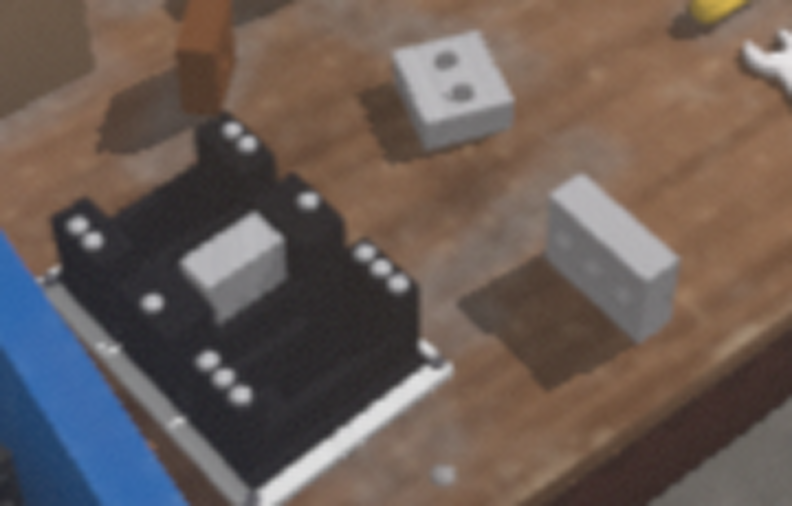

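The crops show the layout clearly. The two-stud slot is at the top (far x), the one-stud slot with its block is in the middle, and the three-stud slot is nearest. The two-hole block's holes are at crop (621,133) and (606,185), and the large block's top is at about (601,463). I'll compute poses from the studs and corners.

```bash
python3 - <<'E'
from h import *
np.set_printoptions(precision=1,suppress=True)
t=env.read_camera("top");s=env.read_camera("scene")
T=lambda L,z:np.array([ray(t,180-.4+x/5,190-.4+y/4.4,z) for x,y in L])
S=lambda L,z:np.array([ray(s,220-.4+x/4.4,215-.4+y/4.4,z) for x,y in L])
studs={"med":([(70,199.5),(287.5,169)],[(85.5,233),(240,137)]),"sml":([(84,313),(303,281)],[(152,303),(308,201)]),"lrg":([(97,429),(320,397)],[(225,378),(381.5,268)])}
for n,(a,b) in studs.items():
    for f,q in((T,a),(S,b)):
        P=f(q,60);d=P[1]-P[0];print(n,P.mean(0),np.linalg.norm(d[:2]),np.degrees(np.arctan2(d[1],d[0])))
H=T([(621,133),(606,185)],20);print("holesT",H.mean(0),H[0]-H[1],np.degrees(np.arctan2(*(H[0]-H[1])[1::-1])),np.linalg.norm(H[0]-H[1]))
H=S([(446,61),(460,93)],20);print("holesS",H.mean(0),np.degrees(np.arctan2(*(H[0]-H[1])[1::-1])),np.linalg.norm(H[0]-H[1]))
print("med corners T",T([(572,93),(684,116),(656,220),(541,205)],20)[:,:2])
print("med corners S",S([(392,50),(478,30),(514,98),(427,122)],20)[:,:2])
for f,q in((T,[(566,391),(617,386),(637,536),(582,541)]),(S,[(549,194),(583,175),(679,260),(643,281)])):
    P=f(q,46);print("large",P[:,:2].round(1).tolist(),P.mean(0),[np.degrees(np.arctan2(*(P[i]-P[j])[1::-1])) for i,j in((0,3),(1,2))],np.linalg.norm(P[0]-P[3]))
print(ray(t,320,320,0))
E
```

```text
med [ 525.1 -216.8   60. ] 84.044624680496 -85.69324400964742
med [ 526.6 -215.3   60. ] 84.13009819055696 -85.6699724569876
sml [ 475.4 -220.6   60. ] 83.6558647460152 -85.42601558970334
sml [ 476.7 -218.7   60. ] 83.84834847956324 -85.87721711592208
lrg [ 425.4 -224.3   60. ] 84.09912112481635 -85.70946764294257
lrg [ 426.6 -222.7   60. ] 83.78811798020408 -85.54058437599345
holesT [ 529.3 -383.3   20. ] [23.5 -7.9  0. ] -18.52134533947412 24.771345906888286
holesS [ 530.7 -382.1   20. ] -20.127698126563544 23.286227352187627
med corners T [[ 561.4 -369. ]
 [ 546.8 -413.2]
 [ 499.9 -398. ]
 [ 510.6 -352.8]]
med corners S [[ 564.6 -368.9]
 [ 549.3 -413. ]
 [ 500.8 -397.5]
 [ 514.2 -353.2]]
large [[424.3, -357.9], [424.8, -377.4], [361.0, -380.0], [360.7, -359.2]] [ 392.7 -368.6   46. ] [np.float64(1.2252754092380915), np.float64(2.2877842332454437)] 63.669855263138345
large [[426.5, -356.4], [425.7, -376.2], [362.5, -377.9], [363.6, -357.5]] [ 394.6 -367.    46. ] [np.float64(0.9397189050743449), np.float64(1.5168818766562233)] 62.86130942911362
[ 343.2 -403.     0. ]
```

```bash
cat >> h.py <<'E'
from scipy.spatial.transform import Rotation as Ro
import math
def down(yaw): return Ro.from_euler('xyz',[180,0,yaw],degrees=True)
def plan(wps,step=58,ang=10,start=None):
    """wps: (xyz, Rotation, jaw[, rows]); prints rounded rows grouped in calls of 5"""
    st=env.state(); p,R=start or (np.array(st["eef_pos"],float),Ro.from_euler('xyz',st["tcp_rot"]))
    rows=[]
    for wp in wps:
        q,Q,jaw=wp[:3]; q=np.array(q,float); rv=(R.inv()*Q).as_rotvec(); a=np.degrees(np.linalg.norm(rv))
        n=wp[3] if len(wp)>3 else max(1,math.ceil(np.linalg.norm(q-p)/step),math.ceil(a/ang))
        p0,R0=p,R
        for i in range(1,n+1):
            g=p0+(q-p0)*i/n; G=R0*Ro.from_rotvec(rv*i/n)
            s=np.round(R.inv().apply(g-p)/250,3); t=np.round((R.inv()*G).as_rotvec()/np.pi,4)
            rows.append([*(float(x)+0. for x in s),*(float(x)+0. for x in t),jaw]); p=p+R.apply(s*250); R=R*Ro.from_rotvec(t*np.pi)
    for i in range(0,len(rows),5): print([rows[i:i+5]])
def show():
    st=env.state(); np.set_printoptions(precision=2,suppress=True)
    print(st["t"],st["eef_pos"],np.degrees(st["tcp_rot"]),st["ft_force"],st["opening"],st["grip_force"],st["joints"])
E
python3 -c "
from h import *
plan([((470,150,260),down(181.5),1),((450,-150,260),down(181.5),1),((394,-368,110),down(181.5),.7)])"
```

```text
[[[-0.17, -0.139, -0.012, 0.0, 0.0, -0.0143, 1], [-0.163, -0.146, -0.011, 0.0, 0.0, -0.0143, 1], [-0.156, -0.153, -0.012, 0.0, 0.0, -0.0143, 1], [-0.15, -0.161, -0.012, 0.0, 0.0, -0.0142, 1], [-0.142, -0.167, -0.012, 0.0, 0.0, -0.0143, 1]]]
[[[-0.134, -0.173, -0.011, 0.0, 0.0, -0.0143, 1], [-0.127, -0.178, -0.012, 0.0, 0.0, -0.0143, 1], [-0.118, -0.185, -0.012, 0.0, 0.0, -0.0143, 1], [-0.11, -0.189, -0.012, 0.0, 0.0, -0.0143, 1], [0.019, -0.2, 0.0, 0.0, 0.0, 0.0, 1]]]
[[[0.018, -0.199, 0.0, 0.0, 0.0, 0.0, 1], [0.019, -0.2, 0.0, 0.0, 0.0, 0.0, 1], [0.018, -0.2, 0.0, 0.0, 0.0, 0.0, 1], [0.019, -0.199, 0.0, 0.0, 0.0, 0.0, 1], [0.018, -0.2, 0.0, 0.0, 0.0, 0.0, 1]]]
[[[0.049, -0.173, 0.12, 0.0, 0.0, 0.0, 0.7], [0.05, -0.173, 0.12, 0.0, 0.0, 0.0, 0.7], [0.049, -0.173, 0.12, 0.0, 0.0, 0.0, 0.7], [0.05, -0.174, 0.12, 0.0, 0.0, 0.0, 0.7], [0.049, -0.173, 0.12, 0.0, 0.0, 0.0, 0.7]]]
```

Call:
drive_tool(
  rows=[
    [[-0.17,-0.139,-0.012,0,0,-0.0143,1],[-0.163,-0.146,-0.011,0,0,-0.0143,1],[-0.156,-0.153,-0.012,0,0,-0.0143,1],[-0.15,-0.161,-0.012,0,0,-0.0142,1],[-0.142,-0.167,-0.012,0,0,-0.0143,1]],
  ],
)

```text
t: 1.82
eef_pos: [364.3, 339.9, 248.7]
tcp_rot: [3.141, 0.0, 2.99]
ft_force: [0.2, 0.2, -0.1]
opening: 1.0
grip_force: 0.0
```

Call:
drive_tool(
  rows=[
    [[-0.134,-0.173,-0.011,0,0,-0.0143,1],[-0.127,-0.178,-0.012,0,0,-0.0143,1],[-0.118,-0.185,-0.012,0,0,-0.0143,1],[-0.11,-0.189,-0.012,0,0,-0.0143,1],[0.019,-0.2,0,0,0,0,1]],
  ],
)

```text
t: 2.45
eef_pos: [467.9, 98.1, 260.2]
tcp_rot: [3.142, 0.001, -3.115]
ft_force: [0.5, -0.7, -0.8]
opening: 1.0
grip_force: 0.0
```

Call:
drive_tool(
  rows=[
    [[0.018,-0.199,0,0,0,0,1],[0.019,-0.2,0,0,0,0,1],[0.018,-0.2,0,0,0,0,1],[0.019,-0.199,0,0,0,0,1],[0.018,-0.2,0,0,0,0,1]],
  ],
)

```text
t: 3.08
eef_pos: [449.8, -151.7, 260.3]
tcp_rot: [-3.141, 0.001, -3.115]
ft_force: [0.7, 0.1, 0.8]
opening: 0.997
grip_force: 0.0
```

Call:
drive_tool(
  rows=[
    [[0.049,-0.173,0.12,0,0,0,0.7],[0.05,-0.173,0.12,0,0,0,0.7],[0.049,-0.173,0.12,0,0,0,0.7],[0.05,-0.174,0.12,0,0,0,0.7],[0.049,-0.173,0.12,0,0,0,0.7]],
  ],
)

```text
t: 3.7
eef_pos: [393.6, -369.7, 109.2]
tcp_rot: [-3.141, 0.0, -3.116]
ft_force: [0.7, 0.2, -0.7]
opening: 0.7
grip_force: 0.0
```

```bash
python3 -c "
from h import *
show()
R=down(181.5)
plan([((394,-367.8,44),R,.6,2),((394,-367.8,44),R,0,3)])
plan([((394,-367.8,150),R,0,3),((426,-223.5,150),down(94.3),0)],start=(np.array([394,-367.8,44]),R))"
```

```text
3.7 [ 393.58 -369.67  109.24] [-179.98    0.02 -178.51] [ 0.67  0.21 -0.75] 0.7002379351667191 0.0 [-0.88  0.54  1.89  0.    0.71 -2.47]
[[[-0.001, 0.004, 0.13, -0.0001, 0.0001, 0.0, 0.6], [-0.001, 0.003, 0.131, 0.0, 0.0, 0.0, 0.6], [0.0, 0.0, 0.0, 0.0, 0.0, 0.0, 0], [0.0, 0.0, 0.0, 0.0, 0.0, 0.0, 0], [0.0, 0.0, 0.0, 0.0, 0.0, 0.0, 0]]]
[[[0.0, 0.0, -0.141, 0.0, 0.0, 0.0, 0], [0.0, 0.0, -0.142, 0.0, 0.0, 0.0, 0], [0.0, 0.0, -0.141, 0.0, 0.0, 0.0, 0], [-0.016, 0.064, 0.0, 0.0, 0.0, 0.0538, 0], [-0.005, 0.065, 0.0, 0.0, 0.0, 0.0539, 0]]]
[[[0.006, 0.066, 0.0, 0.0, 0.0, 0.0538, 0], [0.017, 0.063, 0.0, 0.0, 0.0, 0.0538, 0], [0.028, 0.06, 0.0, 0.0, 0.0, 0.0538, 0], [0.037, 0.054, 0.0, 0.0, 0.0, 0.0539, 0], [0.046, 0.047, 0.0, 0.0, 0.0, 0.0538, 0]]]
[[[0.053, 0.039, 0.0, 0.0, 0.0, 0.0538, 0], [0.058, 0.029, 0.0, 0.0, 0.0, 0.0538, 0]]]
```

Call:
drive_tool(
  rows=[
    [[-0.001,0.003,0.13,0,0,0,0.6],[-0.001,0.003,0.131,0,0,0,0.6],[0,0,0,0,0,0,0],[0,0,0,0,0,0,0],[0,0,0,0,0,0,0]],
  ],
)

```text
t: 4.32
eef_pos: [395.0, -367.0, 46.2]
tcp_rot: [-3.14, 0.001, -3.115]
ft_force: [-0.6, 0.2, 0.4]
opening: 0.339
grip_force: 0.0
```

Call:
drive_tool(
  rows=[
    [[0,0,0,0,0,0,0],[0,0,-0.06,0,0,0,0]],
  ],
)

```text
t: 4.58
eef_pos: [394.2, -366.2, 60.1]
tcp_rot: [3.14, -0.001, -3.115]
ft_force: [-0.2, 0.5, -2.0]
opening: 0.204
grip_force: 30.0
```

Call:
drive_tool(
  rows=[
    [[0,0,-0.18,0,0,0,0],[0,0,-0.18,0,0,0,0],[-0.016,0.064,0,0,0,0.0538,0],[-0.005,0.065,0,0,0,0.0539,0],[0.006,0.066,0,0,0,0.0538,0]],
  ],
)

```text
t: 5.2
eef_pos: [405.3, -317.9, 151.1]
tcp_rot: [-3.141, 0.001, 2.655]
ft_force: [0.6, 0.2, -1.7]
opening: 0.208
grip_force: 30.0
```

Call:
drive_tool(
  rows=[
    [[0.017,0.063,0,0,0,0.0538,0],[0.028,0.06,0,0,0,0.0538,0],[0.037,0.054,0,0,0,0.0539,0],[0.046,0.047,0,0,0,0.0538,0],[0.053,0.039,0,0,0,0.0538,0]],
  ],
)

```text
t: 5.82
eef_pos: [423.0, -237.6, 150.9]
tcp_rot: [3.141, 0.001, 1.81]
ft_force: [-0.1, -0.4, -1.9]
opening: 0.211
grip_force: 30.0
```

Call:
drive_tool(
  rows=[
    [[0.058,0.029,0,0,0,0.0538,0],[0,0,0,0,0,0,0]],
  ],
)

```text
t: 6.08
eef_pos: [426.6, -221.8, 150.8]
tcp_rot: [3.141, 0.0, 1.649]
ft_force: [0.7, -0.3, -2.6]
opening: 0.207
grip_force: 30.0
```

```bash
python3 - <<'E'
from h import *
show()
plan([((426,-223.5,82),down(94.3),0)])
s=env.read_camera("scene")
st=env.state()
c=px(s,st["eef_pos"]).astype(int);print(c)
y,x=c[1]-30,c[0]-70
cv2.imwrite("pics/h1.png",cv2.resize(s["color"][y:y+130,x:x+170],None,fx=4.4,fy=4.4,interpolation=cv2.INTER_CUBIC));print(x,y)
E
```

```text
6.075 [ 426.56 -221.77  150.77] [179.96   0.02  94.46] [ 0.71 -0.29 -2.57] 0.20650793590302005 29.99200057458438 [-0.62  0.4   2.    0.    0.74 -0.69]
[[[-0.003, -0.001, 0.138, 0.0001, 0.0001, 0.0004, 0], [-0.004, -0.002, 0.137, 0.0001, 0.0, 0.0005, 0]]]
[286 255]
216 225
```

View pics/h1.png

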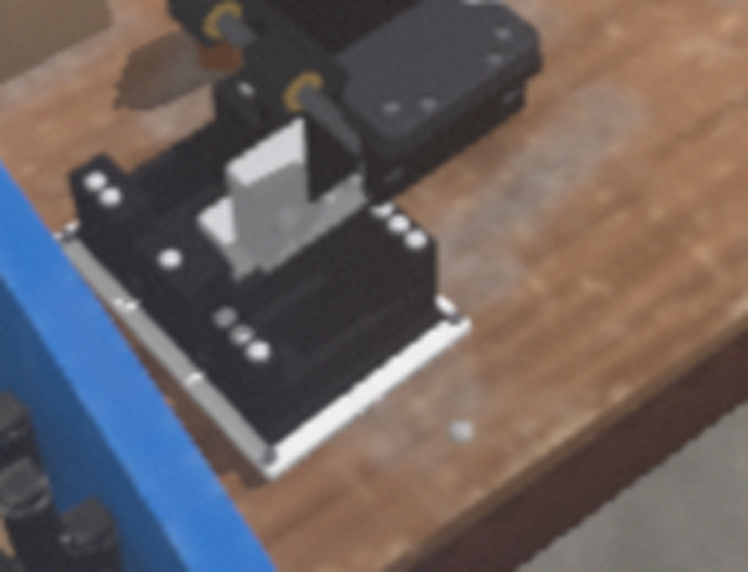

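The large block hangs upright above the three-stud slot, with its near-left edge running from (230,165) to (237,278) in this crop. I'll check how it is centred along the slot.

```bash
python3 - <<'E'
from h import *
np.set_printoptions(precision=1,suppress=True)
s=env.read_camera("scene");st=env.state();p=st["eef_pos"]
u=np.array([np.cos(np.radians(94.3)),np.sin(np.radians(94.3))]);n=np.array([u[1],-u[0]])
for X,Y,z in((230,165,152),(237,278,106),(302,120,152)):
    q=ray(s,216-.4+X/4.4,225-.4+Y/4.4,z);d=(q-p)[:2];print(q,d@u,d@n)
E
```

```text
[ 432.7 -189.   152. ] 33.199006837942946 8.64527504165661
[ 417.6 -178.6  106. ] 44.696084931668956 -5.56472709130882
[ 434.8 -223.1  152. ] -1.0385591211362375 8.233415222253434
```

Call:
drive_tool(
  rows=[
    [[-0.009,0,0.088,0,0,0.0005,0],[0,0,0.088,0,0,0,0],[0,0,0.04,0,0,0,0],[0,0,0.04,0,0,0,0],[0,0,0,0,0,0,0]],
  ],
)

```text
t: 6.8
eef_pos: [426.5, -224.7, 85.6]
tcp_rot: [-3.141, -0.001, 1.645]
ft_force: [-0.3, -0.3, -1.3]
opening: 0.204
grip_force: 30.0
```

Call:
drive_tool(
  rows=[
    [[0,0,0.02,0,0,0,0],[0,0,0.02,0,0,0,0],[0,0,0.02,0,0,0,0],[0,0,0,0,0,0,0]],
  ],
)

```text
t: 7.3
eef_pos: [426.5, -224.5, 70.5]
tcp_rot: [-3.141, -0.0, 1.645]
ft_force: [-0.4, 0.4, -1.2]
opening: 0.207
grip_force: 30.0
```

Below the cheek tops with no contact force.

Call:
drive_tool(
  rows=[
    [[0,0,0.016,0,0,0,0],[0,0,0.016,0,0,0,0],[0,0,0.008,0,0,0,0],[0,0,0,0,0,0,0]],
  ],
)

```text
t: 7.8
eef_pos: [426.6, -224.6, 61.6]
tcp_rot: [3.141, 0.0, 1.645]
ft_force: [-3.7, 2.5, 13.9]
opening: 0.208
grip_force: 30.0
```

Call:
drive_tool(
  rows=[
    [[0,0,0,0,0,0,0.42],[0,0,0,0,0,0,0.42],[0,0,-0.06,0,0,0,0.42],[0,0,-0.2,0,0,0,0.42],[0,0,-0.1,0,0,0,0.42]],
  ],
)

```text
t: 8.43
eef_pos: [427.0, -224.8, 153.7]
tcp_rot: [3.14, 0.002, 1.645]
ft_force: [0.3, -1.0, -0.7]
opening: 0.422
grip_force: 0.0
```

```bash
python3 - <<'E'
from h import *
show()
s=env.read_camera("scene")
cv2.imwrite("pics/h2.png",cv2.resize(s["color"][215:330,220:400],None,fx=4.4,fy=4.4,interpolation=cv2.INTER_CUBIC))
E
```

```text
8.425 [ 426.99 -224.85  153.68] [179.88   0.09  94.22] [ 0.32 -0.95 -0.71] 0.42210788543607874 0.0 [-0.62  0.4   1.99  0.    0.75 -0.7 ]
```

View pics/h2.png

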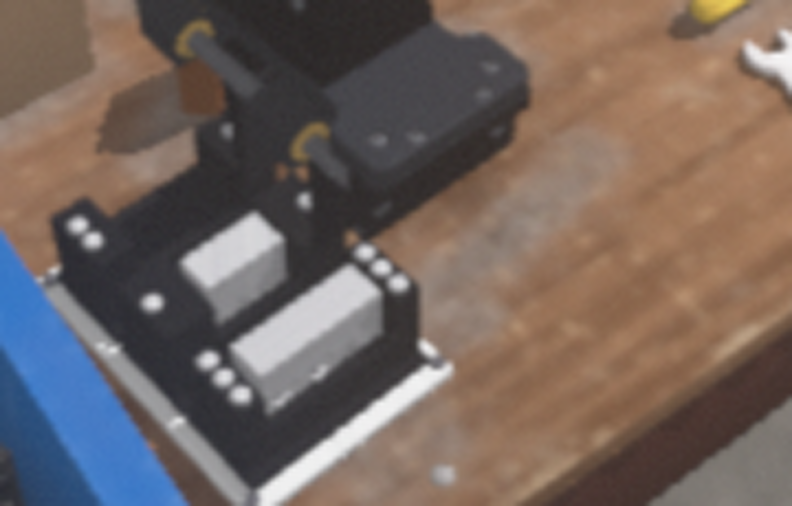

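The large block is home, with its top (230–380, 270–385) level with the post tops like the small block's. Now the medium block. I'll grip it by its ends with a 50° tilt, then flip it 90° about the closing line.

```bash
python3 - <<'E'
from h import *
s=env.read_camera("scene");P=np.array([ray(s,220-.4+x/4.4,215-.4+y/4.4,60) for x,y in[(232,347),(353,265),(381,295),(266,384)]])
print("large top",P[:,:2].round(1).tolist(),P.mean(0))
R1=down(72.2)*Ro.from_euler('y',50,degrees=True)
print(R1.apply([0,0,1]))
plan([((480,-310,170),down(85),.95,2),((527.7,-391.6,95),R1,1),((527.7,-391.6,60),R1,1)])
E
```

```text
large top [[434.4, -191.5], [438.6, -255.7], [418.5, -255.9], [410.8, -192.6]] [ 425.59011698 -223.91480361   60.        ]
[ 0.23417619  0.72937343 -0.64278761]
[[[-0.177, 0.092, -0.031, 0.0007, 0.0005, 0.0256, 0.95], [-0.169, 0.107, -0.032, 0.0007, 0.0004, 0.0257, 0.95], [-0.051, 0.036, 0.05, -0.0052, 0.0461, 0.0111, 1], [-0.057, 0.038, 0.043, -0.0051, 0.0461, 0.0111, 1], [-0.061, 0.039, 0.034, -0.0052, 0.0461, 0.011, 1]]]
[[[-0.065, 0.04, 0.027, -0.0052, 0.0461, 0.0111, 1], [-0.066, 0.043, 0.017, -0.0052, 0.0461, 0.0111, 1], [-0.066, 0.045, 0.009, -0.0051, 0.0461, 0.0111, 1], [-0.107, 0.0, 0.09, 0.0, 0.0, 0.0, 1]]]
```

Call:
drive_tool(
  rows=[
    [[-0.177,0.092,-0.031,0.0007,0.0005,0.0256,0.95],[-0.169,0.107,-0.032,0.0007,0.0004,0.0257,0.95],[-0.051,0.036,0.05,-0.0052,0.0461,0.0111,1],[-0.057,0.038,0.043,-0.0051,0.0461,0.0111,1],[-0.061,0.039,0.034,-0.0052,0.0461,0.011,1]],
  ],
)

```text
t: 9.15
eef_pos: [503.2, -350.6, 128.2]
tcp_rot: [3.119, -0.443, 1.38]
ft_force: [0.1, -0.5, 0.7]
opening: 0.888
grip_force: 0.0
```

Call:
drive_tool(
  rows=[
    [[-0.065,0.04,0.027,-0.0052,0.0461,0.0111,1],[-0.066,0.043,0.017,-0.0052,0.0461,0.0111,1],[-0.066,0.045,0.009,-0.0051,0.0461,0.0111,1],[0,0,0,0,0,0,1]],
  ],
)

```text
t: 9.65
eef_pos: [525.4, -391.8, 87.3]
tcp_rot: [-3.127, -0.877, 1.246]
ft_force: [0.5, 0.2, -1.0]
opening: 1.003
grip_force: 0.0
```

```bash
python3 - <<'E'
from h import *
show()
R1=down(72.2)*Ro.from_euler('y',50,degrees=True)
plan([((527.7,-391.6,60),R1,1),((527.7,-391.6,22),R1,1,2)])
E
```

```text
9.65 [ 525.4  -391.75   87.33] [-179.14  -50.28   71.39] [ 0.52  0.22 -1.04] 1.0029251185983872 0.0 [-0.98  0.91  1.39  0.65  1.5  -0.94]
[[[-0.082, 0.01, 0.072, -0.0013, -0.0016, -0.0029, 1], [-0.058, 0.0, 0.049, 0.0, 0.0, 0.0, 1], [-0.058, 0.0, 0.049, 0.0, 0.0, 0.0, 1]]]
```

Call:
drive_tool(
  rows=[
    [[-0.082,0.01,0.072,-0.0013,-0.0016,-0.0029,1],[-0.058,0,0.049,0,0,0,1],[-0.04,0,0.034,0,0,0,1],[0,0,0,0,0,0,1]],
  ],
)

```text
t: 10.15
eef_pos: [529.2, -390.6, 31.2]
tcp_rot: [3.136, -0.869, 1.267]
ft_force: [-0.8, -0.2, 0.2]
opening: 1.0
grip_force: 0.0
```

```bash
python3 - <<'E'
from h import *
show()
R1=down(72.2)*Ro.from_euler('y',50,degrees=True)
plan([((527.7,-391.6,22),R1,1,1)])
s=env.read_camera("scene")
cv2.imwrite("pics/h3.png",cv2.resize(s["color"][190:305,240:400],None,fx=5,fy=5,interpolation=cv2.INTER_CUBIC))
E
```

```text
10.15 [ 529.2  -390.61   31.2 ] [179.68 -49.81  72.62] [-0.81 -0.2   0.2 ] 1.0000961849126013 0.0 [-0.97  0.98  1.4   0.65  1.43 -1.  ]
[[[-0.032, -0.005, 0.019, 0.0, 0.001, 0.0015, 1]]]
```

View pics/h3.png

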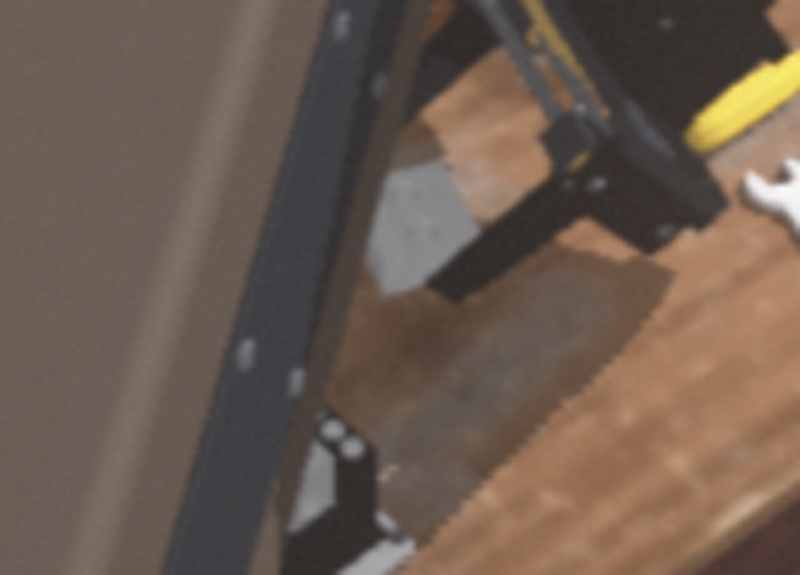

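The fingers straddle the medium block, which shows at about (420,225) with the near finger at (450,285). Nothing is touching. I'll descend and close.

Call:
drive_tool(
  rows=[
    [[-0.03,-0.003,0.02,0,0.001,0.0015,1],[0,0,0,0,0,0,0.5],[0,0,0,0,0,0,0],[0,0,0,0,0,0,0],[0,0,0,0,0,0,0]],
  ],
)

```text
t: 10.82
eef_pos: [528.3, -391.9, 22.9]
tcp_rot: [3.14, -0.872, 1.261]
ft_force: [-0.1, -0.0, 0.2]
opening: 0.633
grip_force: 0.0
```

Call:
drive_tool(
  rows=[
    [[0,0,0,0,0,0,0]],
  ],
)

```text
t: 10.95
eef_pos: [528.2, -391.8, 22.8]
tcp_rot: [3.14, -0.872, 1.261]
ft_force: [0.8, -1.3, 1.0]
opening: 0.544
grip_force: 30.0
```

```bash
python3 - <<'E'
from h import *
R1=down(72.2)*Ro.from_euler('y',50,degrees=True);R2=down(72.2)*Ro.from_euler('y',-40,degrees=True)
plan([((528.2,-391.8,120),R1,0),((483.7,-373.6,110),R2,0,10),((483.7,-373.6,50),R2,0,2)])
E
```

```text
[[[0.149, 0.0, -0.125, 0.0001, 0.0001, 0.0001, 0], [0.149, 0.0, -0.125, 0.0001, 0.0, 0.0001, 0], [-0.002, -0.019, 0.004, 0.0, -0.05, 0.0, 0], [-0.002, -0.019, 0.004, 0.0, -0.05, 0.0, 0], [-0.001, -0.019, 0.004, 0.0, -0.05, 0.0, 0]]]
[[[0.0, -0.02, 0.004, 0.0, -0.05, 0.0, 0], [0.001, -0.019, 0.004, 0.0, -0.05, 0.0, 0], [0.001, -0.019, 0.005, 0.0, -0.05, 0.0, 0], [0.002, -0.019, 0.004, 0.0, -0.05, 0.0, 0], [0.002, -0.019, 0.003, 0.0, -0.05, 0.0, 0]]]
[[[0.003, -0.019, 0.003, 0.0, -0.05, 0.0, 0], [0.003, -0.02, 0.003, 0.0, -0.05, 0.0, 0], [0.077, 0.0, 0.092, 0.0, 0.0, 0.0, 0], [0.077, 0.0, 0.092, 0.0, 0.0, 0.0, 0]]]
```

Call:
drive_tool(
  rows=[
    [[0.149,0,-0.125,0,0,0,0],[0.149,0,-0.125,0,0,0,0],[-0.002,-0.019,0.004,0,-0.05,0,0],[-0.002,-0.019,0.004,0,-0.05,0,0],[-0.001,-0.019,0.004,0,-0.05,0,0]],
  ],
)

```text
t: 11.58
eef_pos: [514.7, -386.7, 117.1]
tcp_rot: [3.14, -0.396, 1.26]
ft_force: [0.3, 0.8, -3.5]
opening: 0.544
grip_force: 30.0
```

Call:
drive_tool(
  rows=[
    [[0,-0.02,0.004,0,-0.05,0,0],[0.001,-0.019,0.004,0,-0.05,0,0],[0.001,-0.019,0.005,0,-0.05,0,0],[0.002,-0.019,0.004,0,-0.05,0,0],[0.002,-0.019,0.003,0,-0.05,0,0]],
  ],
)

```text
t: 12.2
eef_pos: [492.8, -377.0, 112.3]
tcp_rot: [3.139, 0.389, 1.259]
ft_force: [-0.6, 0.4, -2.5]
opening: 0.542
grip_force: 30.0
```

Call:
drive_tool(
  rows=[
    [[0.003,-0.019,0.003,0,-0.05,0,0],[0.003,-0.02,0.003,0,-0.05,0,0],[0,0,0,0,0,0,0]],
  ],
)

```text
t: 12.58
eef_pos: [483.7, -371.8, 108.5]
tcp_rot: [-3.139, 0.697, 1.264]
ft_force: [-0.6, -0.7, -2.3]
opening: 0.544
grip_force: 30.0
```

```bash
python3 - <<'E'
from h import *
show()
R2=down(72.2)*Ro.from_euler('y',-40,degrees=True)
plan([((483.7,-373.6,50),R2,0,2),((483.7,-373.6,34),R2,0,2)])
s=env.read_camera("scene")
cv2.imwrite("pics/h4.png",cv2.resize(s["color"][180:320,240:400],None,fx=4,fy=4,interpolation=cv2.INTER_CUBIC))
E
```

```text
12.575 [ 483.75 -371.78  108.46] [-179.83   39.91   72.43] [-0.58 -0.72 -2.3 ] 0.5436505335585302 29.999996423721313 [-0.5   0.67  1.84 -1.05  0.81  0.63]
[[[0.072, 0.001, 0.092, -0.0001, -0.0002, 0.0005, 0], [0.073, 0.001, 0.092, 0.0, -0.0003, 0.0005, 0], [0.02, 0.0, 0.024, 0.0, 0.0, 0.0, 0], [0.021, 0.0, 0.025, 0.0, 0.0, 0.0, 0]]]
```

View pics/h4.png

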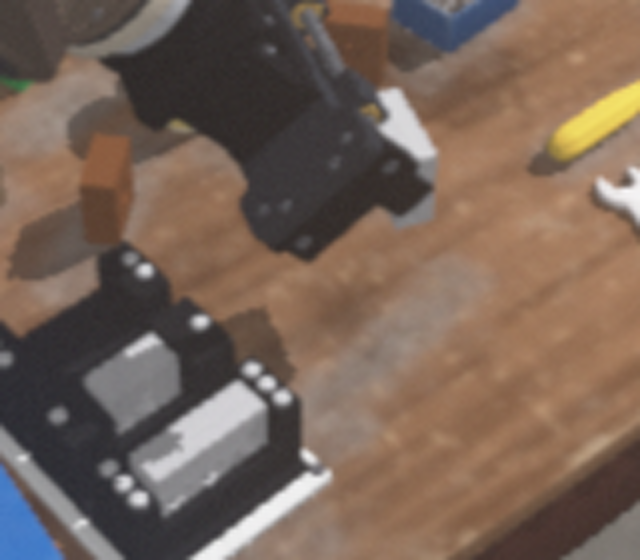

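The block is now held on edge at about (410,160), but joint 4 is at −1.05, close to its −1.13 limit. Before lowering, I'll turn the yaw by −35° and move outward to get margin.

```bash
python3 - <<'E'
from h import *
R3=down(37)*Ro.from_euler('y',-40,degrees=True)
plan([((490,-415,108),R3,0,5)])
E
```

```text
[[[-0.023, 0.015, 0.02, 0.0251, -0.0002, 0.0301, 0], [-0.022, 0.019, 0.019, 0.025, -0.0002, 0.0301, 0], [-0.019, 0.022, 0.018, 0.0251, -0.0002, 0.0301, 0], [-0.018, 0.025, 0.016, 0.025, -0.0002, 0.0302, 0], [-0.015, 0.027, 0.013, 0.0251, -0.0002, 0.0301, 0]]]
```

Call:
drive_tool(
  rows=[
    [[-0.023,0.015,0.02,0.025,0,0.03,0],[-0.022,0.019,0.019,0.025,0,0.03,0],[-0.019,0.022,0.018,0.025,0,0.03,0],[-0.018,0.025,0.016,0.025,0,0.03,0],[-0.015,0.027,0.013,0.025,0,0.03,0]],
  ],
)

```text
t: 13.25
eef_pos: [489.9, -416.7, 109.3]
tcp_rot: [3.141, 0.691, 0.641]
ft_force: [0.1, -0.7, -2.7]
opening: 0.547
grip_force: 30.0
```

```bash
python3 - <<'E'
from h import *
show()
R3=down(37)*Ro.from_euler('y',-40,degrees=True)
plan([((490,-415,60),R3,0,2),((490,-415,36),R3,0,2)])
E
```

```text
13.25 [ 489.88 -416.68  109.29] [179.97  39.57  36.74] [ 0.11 -0.66 -2.67] 0.5468059289635062 29.9970880150795 [-0.57  0.79  1.51 -0.69  1.21  0.73]
[[[0.064, -0.003, 0.075, -0.0004, -0.0012, -0.0005, 0], [0.065, -0.002, 0.074, -0.0003, -0.0012, -0.0006, 0], [0.031, 0.0, 0.037, 0.0, 0.0, 0.0, 0], [0.031, 0.0, 0.036, 0.0, 0.0, 0.0, 0]]]
```

j4 is now −0.69, which is comfortable.

Call:
drive_tool(
  rows=[
    [[0.064,-0.003,0.075,0,-0.001,0,0],[0.065,-0.002,0.074,0,-0.001,0,0],[0.031,0,0.037,0,0,0,0],[0.026,0,0.03,0,0,0,0],[0,0,0,0,0,0,0]],
  ],
)

```text
t: 13.88
eef_pos: [489.5, -414.3, 37.1]
tcp_rot: [3.139, 0.704, 0.646]
ft_force: [0.4, -0.4, -1.6]
opening: 0.545
grip_force: 30.0
```

Call:
drive_tool(
  rows=[
    [[0.0065,0,0.0077,0,0,0,0],[0.004,0,0.0047,0,0,0,0],[0,0,0,0,0,0,0]],
  ],
)

```text
t: 14.25
eef_pos: [489.6, -414.7, 34.0]
tcp_rot: [3.137, 0.703, 0.644]
ft_force: [0.0, -0.4, -2.4]
opening: 0.542
grip_force: 30.0
```

Call:
drive_tool(
  rows=[
    [[0.0035,0,0.004,0,0,0,0],[0.0025,0,0.003,0,0,0,0],[0,0,0,0,0,0,0]],
  ],
)

```text
t: 14.62
eef_pos: [489.7, -414.7, 33.7]
tcp_rot: [3.136, 0.705, 0.643]
ft_force: [-0.9, 5.5, 13.9]
opening: 0.548
grip_force: 30.0
```

Contact at about the expected height. I'll release and back out along the tool axis.

Call:
drive_tool(
  rows=[
    [[0,0,0,0,0,0,0.6],[0,0,0,0,0,0,0.8],[0,0,-0.02,0,0,0,0.9],[0,0,-0.12,0,0,0,0.9],[0,0,-0.2,0,0,0,0.8]],
  ],
)

```text
t: 15.25
eef_pos: [533.0, -381.1, 96.0]
tcp_rot: [3.141, 0.705, 0.645]
ft_force: [0.7, 0.5, -0.3]
opening: 0.837
grip_force: 0.0
```

Call:
drive_tool(
  rows=[
    [[0,0,-0.2,0,0,0,0.7]],
  ],
)

```text
t: 15.38
eef_pos: [559.8, -361.1, 135.5]
tcp_rot: [3.139, 0.703, 0.644]
ft_force: [0.1, -0.5, -0.4]
opening: 0.752
grip_force: 0.0
```

```bash
python3 - <<'E'
from h import *
show()
t=env.read_camera("top");s=env.read_camera("scene")
for p in(t,s):
    print([(w(p,r["at"]),round(r["score"],2)) for r in env.place_of("block_medium",p)[:3]])
a=cv2.resize(t["color"][190:290,270:370],None,fx=4,fy=4,interpolation=cv2.INTER_CUBIC)
b=cv2.resize(s["color"][185:285,290:390],None,fx=4,fy=4,interpolation=cv2.INTER_CUBIC)
cv2.imwrite("pics/h5.png",np.hstack([a,b]))
E
```

```text
15.375 [ 559.76 -361.14  135.52] [179.82  40.31  36.9 ] [ 0.11 -0.54 -0.37] 0.7521919979110298 0.0 [-0.45  0.81  1.38 -0.63  1.37  0.74]
[]
[(array([ 477.37, -420.66,   27.43]), 0.87)]
```

View pics/h5.png

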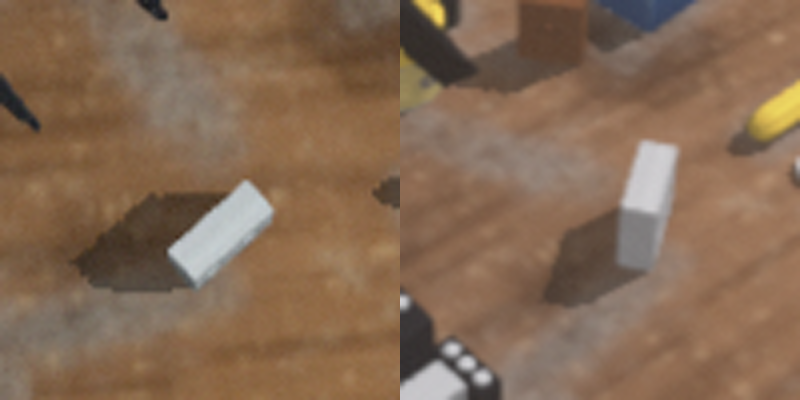

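The block stands on its long edge. In the left half its top corners are (167,252), (247,181), (273,210) and (195,287). In the right half they are (643,140), (677,147), (657,212) and (621,205). Next I'll measure it and plan the regrasp.

```bash
python3 - <<'E'
from h import *
t=env.read_camera("top");s=env.read_camera("scene")
for p,q,o in((t,[(167,252),(247,181),(273,210),(195,287)],(270,190)),(s,[(243,140),(277,147),(257,212),(221,205)],(290,185))):
    P=np.array([ray(p,o[0]-.4+x/4,o[1]-.4+y/4,46) for x,y in q]);print(P[:,:2].round(1).tolist(),P.mean(0).round(1),[np.degrees(np.arctan2(*(P[i]-P[j])[1::-1])).round(1) for i,j in((1,0),(2,3),(0,3),(1,2))])
R=down(127)
plan([((540,-385,150),R,.6,10),((479.4,-422.3,110),R,.6,2)])
E
```

```text
[[470.5, -397.2], [501.7, -438.8], [486.4, -450.1], [452.6, -409.2]] [ 477.8 -423.8   46. ] [np.float64(-53.2), np.float64(-50.3), np.float64(33.8), np.float64(36.5)]
[[504.2, -438.8], [488.8, -450.1], [458.6, -409.5], [474.0, -397.6]] [ 481.4 -424.    46. ] [np.float64(-143.7), np.float64(-142.3), np.float64(-53.7), np.float64(-53.4)]
[[[-0.013, 0.003, 0.002, -0.0175, 0.0176, -0.0477, 0.6], [-0.013, 0.001, 0.002, -0.0175, 0.0175, -0.0478, 0.6], [-0.014, -0.001, 0.001, -0.0176, 0.0176, -0.0477, 0.6], [-0.013, -0.004, 0.0, -0.0175, 0.0176, -0.0478, 0.6], [-0.013, -0.005, -0.001, -0.0175, 0.0176, -0.0477, 0.6]]]
[[[-0.011, -0.006, -0.002, -0.0175, 0.0175, -0.0477, 0.6], [-0.01, -0.009, -0.003, -0.0175, 0.0176, -0.0478, 0.6], [-0.009, -0.009, -0.004, -0.0175, 0.0176, -0.0477, 0.6], [-0.007, -0.011, -0.005, -0.0176, 0.0176, -0.0478, 0.6], [-0.005, -0.011, -0.006, -0.0175, 0.0175, -0.0477, 0.6]]]
[[[0.013, -0.142, 0.08, 0.0, 0.0, 0.0, 0.6], [0.014, -0.141, 0.08, 0.0, 0.0, 0.0, 0.6]]]
```

Call:
drive_tool(
  rows=[
    [[-0.013,0.003,0.002,-0.0175,0.0176,-0.0477,0.6],[-0.013,0.001,0.002,-0.0175,0.0175,-0.0478,0.6],[-0.014,-0.001,0.001,-0.0176,0.0176,-0.0477,0.6],[-0.013,-0.004,0,-0.0175,0.0176,-0.0478,0.6],[-0.013,-0.005,-0.001,-0.0175,0.0176,-0.0477,0.6]],
  ],
)

```text
t: 16.3
eef_pos: [548.7, -373.7, 141.6]
tcp_rot: [-2.986, 0.346, 1.489]
ft_force: [0.2, 0.4, -0.0]
opening: 0.6
grip_force: 0.0
```

Call:
drive_tool(
  rows=[
    [[-0.011,-0.006,-0.002,-0.0175,0.0175,-0.0477,0.6],[-0.01,-0.009,-0.003,-0.0175,0.0176,-0.0478,0.6],[-0.009,-0.009,-0.004,-0.0175,0.0176,-0.0477,0.6],[-0.007,-0.011,-0.005,-0.0176,0.0176,-0.0478,0.6],[-0.005,-0.011,-0.006,-0.0175,0.0175,-0.0477,0.6]],
  ],
)

```text
t: 16.92
eef_pos: [539.6, -385.3, 150.1]
tcp_rot: [3.139, -0.002, 2.22]
ft_force: [0.7, 0.7, 0.1]
opening: 0.604
grip_force: 0.0
```

Call:
drive_tool(
  rows=[
    [[0.013,-0.142,0.08,0,0,0,0.6],[0.014,-0.141,0.08,0,0,0,0.6],[0,0,0,0,0,0,0.6]],
  ],
)

```text
t: 17.3
eef_pos: [477.2, -422.9, 108.6]
tcp_rot: [3.141, -0.003, 2.213]
ft_force: [0.4, -0.0, 0.7]
opening: 0.6
grip_force: 0.0
```

```bash
python3 - <<'E'
from h import *
show()
R=down(126.7)
plan([((479.8,-423.2,75),R,.6,2)])
E
```

```text
17.3 [ 477.25 -422.93  108.6 ] [179.99  -0.18 126.8 ] [ 0.42 -0.    0.74] 0.6000424211779077 0.0 [-0.83  0.65  1.64  0.    0.85 -1.47]
[[[-0.004, 0.004, 0.067, 0.0, -0.0005, 0.0003, 0.6], [-0.003, 0.004, 0.067, 0.0, -0.0005, 0.0002, 0.6]]]
```

Call:
drive_tool(
  rows=[
    [[-0.003,0.003,0.13,0,-0.0005,0,0.6],[-0.003,0.003,0.122,0,0,0,0.6],[0,0,0,0,0,0,0],[0,0,0,0,0,0,0],[0,0,0,0,0,0,0]],
  ],
)

```text
t: 17.92
eef_pos: [483.1, -422.9, 49.5]
tcp_rot: [3.14, 0.005, 2.217]
ft_force: [-0.2, -0.1, 0.2]
opening: 0.34
grip_force: 0.0
```

Call:
drive_tool(
  rows=[
    [[0,0,0,0,0,0,0],[0,0,0,0,0,0,0]],
  ],
)

```text
t: 18.18
eef_pos: [482.8, -422.9, 49.0]
tcp_rot: [3.141, 0.005, 2.217]
ft_force: [-1.6, -1.2, 5.6]
opening: 0.211
grip_force: 29.7
```

```bash
python3 - <<'E'
from h import *
show()
a=env.state()["eef_pos"]
plan([(a+[0,0,105],down(126.7),0,3),((526,-217,150),down(94.3),0)])
E
```

```text
18.175 [ 482.8  -422.86   48.99] [179.95   0.27 127.02] [-1.64 -1.2   5.58] 0.21089428213936223 29.684902907647484 [-0.82  0.73  1.67  0.    0.74 -1.47]
[[[-0.001, 0.0, -0.14, 0.0001, 0.0005, 0.0006, 0], [0.0, 0.0, -0.14, 0.0001, 0.0005, 0.0006, 0], [0.0, 0.0, -0.14, 0.0001, 0.0005, 0.0006, 0], [0.139, 0.158, 0.004, 0.0, 0.0, 0.045, 0], [0.16, 0.136, 0.004, 0.0, 0.0, 0.045, 0]]]
[[[0.178, 0.113, 0.004, 0.0, 0.0, 0.045, 0], [0.192, 0.086, 0.004, 0.0, 0.0, 0.045, 0]]]
```

Call:
drive_tool(
  rows=[
    [[0,0,-0.14,0,0,0,0],[0,0,-0.14,0,0,0,0],[0,0,-0.14,0,0,0,0],[0.139,0.158,0.004,0,0,0.045,0],[0.16,0.136,0.004,0,0,0.045,0]],
  ],
)

```text
t: 18.8
eef_pos: [503.2, -318.3, 151.2]
tcp_rot: [3.139, 0.003, 1.928]
ft_force: [0.8, -0.5, -2.8]
opening: 0.208
grip_force: 29.6
```

Call:
drive_tool(
  rows=[
    [[0.178,0.113,0.004,0,0,0.045,0],[0.192,0.086,0.004,0,0,0.045,0],[0,0,0,0,0,0,0]],
  ],
)

```text
t: 19.18
eef_pos: [524.6, -212.9, 148.8]
tcp_rot: [3.14, 0.002, 1.653]
ft_force: [-0.4, -0.9, -1.5]
opening: 0.213
grip_force: 29.6
```

```bash
python3 - <<'E'
from h import *
show()
plan([((526.2,-217.3,115),down(94.3),0)])
s=env.read_camera("scene");t=env.read_camera("top")
a=cv2.resize(s["color"][185:320,215:345],None,fx=4.4,fy=4.4,interpolation=cv2.INTER_CUBIC)
cv2.imwrite("pics/h6.png",a)
E
```

```text
19.175 [ 524.6  -212.9   148.77] [179.88   0.09  94.72] [-0.44 -0.94 -1.45] 0.21267278494092634 29.615410082951712 [-0.5   0.51  1.8  -0.    0.83 -0.58]
[[[-0.018, 0.005, 0.135, 0.0006, 0.0005, 0.0023, 0]]]
```

View pics/h6.png

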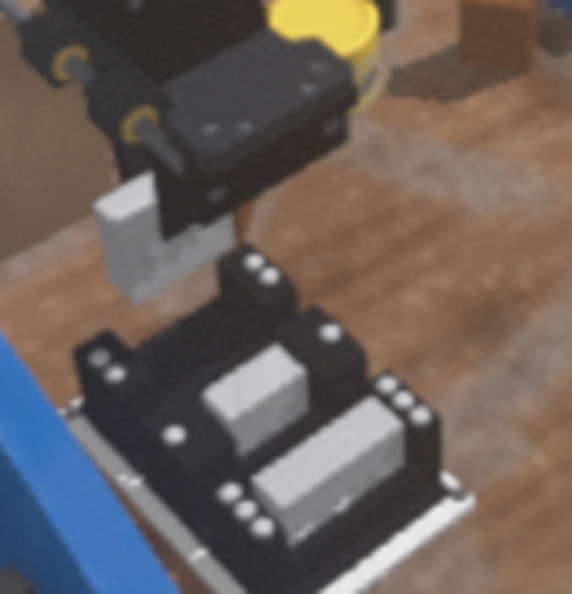

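The block hangs upright above the two-stud slot. Its top-left corner is at (95,208), its near-bottom corner at (133,302) and its right bottom at (235,243). I'll check the offset along the slot.

```bash
python3 - <<'E'
from h import *
s=env.read_camera("scene");p=env.state()["eef_pos"]
u=np.array([np.cos(np.radians(94.5)),np.sin(np.radians(94.5))]);n=np.array([u[1],-u[0]])
for X,Y,z in((95,208,146),(113,223,146),(133,302,100),(235,243,100)):
    q=ray(s,215-.4+X/4.4,185-.4+Y/4.4,z);d=(q-p)[:2];print(q,d@u,d@n)
# predicted corners for centre offset 0
for o in(0,1.3):
  for a,b,z in((26,10,146),(26,-10,146),(26,-10,100),(-26,-10,100)):
    q=px(s,[*(p[:2]+(a+o)*u+b*n),z]);print(o,((q-[215-.4,185-.4])*4.4).round())
E
```

```text
[ 530.99303618 -183.66519935  146.        ] 32.273717292719 9.124372205843603
[ 519.19778707 -185.30867789  146.        ] 31.56074962444616 -2.7634619235307247
[ 515.33793598 -186.46678425  100.        ] 30.7090537497277 -6.7022783569922355
[ 517.9561086  -238.72692992  100.        ] -21.595410795935152 -8.192460461256857
0 [107. 199.]
0 [135. 226.]
0 [147. 301.]
0 [246. 240.]
1.3 [104. 201.]
1.3 [132. 228.]
1.3 [144. 302.]
1.3 [243. 242.]
```

Call:
drive_tool(
  rows=[
    [[-0.017,0.002,0.07,0,0,0.002,0],[0,0,0.07,0,0,0,0],[0,0,0,0,0,0,0]],
  ],
)

```text
t: 19.7
eef_pos: [524.4, -221.1, 111.7]
tcp_rot: [-3.142, 0.001, 1.644]
ft_force: [-0.2, 0.7, -2.9]
opening: 0.215
grip_force: 29.6
```

```bash
python3 - <<'E'
from h import *
s=env.read_camera("scene")
for i in range(3):
    show(); env.read_camera("top")
E
```

```text
19.75 [ 524.81 -221.13  112.71] [179.94   0.08  94.2 ] [ 1.02  0.02 -1.51] 0.2101080455064892 29.61411381387734 [-0.51  0.56  1.82 -0.    0.76 -0.59]
19.8 [ 525.17 -221.07  113.42] [179.87   0.12  94.21] [ 0.08 -0.18 -2.39] 0.21226620708462407 29.614089112365036 [-0.51  0.56  1.82 -0.    0.76 -0.59]
19.85 [ 525.34 -220.97  113.84] [179.84   0.14  94.22] [ 0.21 -0.94 -3.74] 0.2089418595334683 29.61418852009956 [-0.51  0.56  1.82 -0.    0.76 -0.59]
```

The arm was still settling in that reading. It needs about +3.7 mm in y, then a pause to settle.

Call:
drive_tool(
  rows=[
    [[0.015,0.002,0,0,0,0,0],[0,0,0,0,0,0,0],[0,0,0,0,0,0,0],[0,0,0,0,0,0,0]],
  ],
)

```text
t: 20.4
eef_pos: [525.6, -216.6, 113.9]
tcp_rot: [3.139, 0.003, 1.645]
ft_force: [-0.5, 0.2, -2.0]
opening: 0.212
grip_force: 29.6
```

```bash
python3 - <<'E'
from h import *
show()
s=env.read_camera("scene");show();p=env.state()["eef_pos"]
a=cv2.resize(s["color"][185:320,215:345],None,fx=4.4,fy=4.4,interpolation=cv2.INTER_CUBIC)
cv2.imwrite("pics/h7.png",a)
u=np.array([np.cos(np.radians(94.3)),np.sin(np.radians(94.3))]);n=np.array([u[1],-u[0]])
for a,b,z in((26,10,110.5),(26,-10,110.5),(26,-10,64.5),(-26,-10,64.5)):
    q=px(s,[*(np.array([526.6,-215.3])+a*u+b*n),z]);print(((q-[215-.4,185-.4])*4.4).round())
E
```

```text
20.4 [ 525.58 -216.59  113.86] [179.84   0.14  94.27] [-0.47  0.2  -2.04] 0.21155815165053754 29.61425530815177 [-0.51  0.56  1.82 -0.    0.76 -0.58]
20.45 [ 525.59 -216.64  113.83] [179.84   0.14  94.26] [ 0.52 -0.27 -1.81] 0.21235907959820358 29.61400379321276 [-0.51  0.56  1.82 -0.    0.76 -0.58]
[112. 256.]
[139. 282.]
[150. 353.]
[246. 293.]
```

View pics/h7.png

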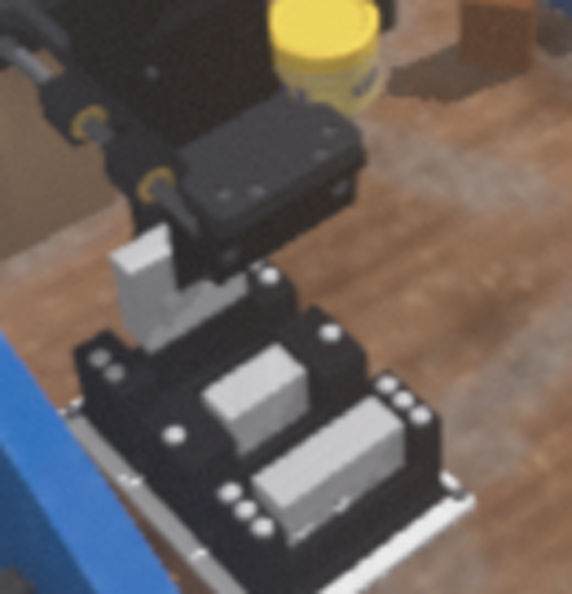

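The observed corners (112,258), (150,351) and (247,293) match the prediction for a block centred over the slot. I'll descend.

Call:
drive_tool(
  rows=[
    [[0,0,0.05,0,0,0,0],[0,0,0.05,0,0,0,0],[0,0,0,0,0,0,0],[0,0,0,0,0,0,0]],
  ],
)

```text
t: 20.95
eef_pos: [525.7, -216.7, 88.6]
tcp_rot: [3.139, 0.002, 1.645]
ft_force: [-0.8, -0.5, -1.4]
opening: 0.208
grip_force: 29.6
```

Call:
drive_tool(
  rows=[
    [[0,0,0.02,0,0,0,0],[0,0,0.02,0,0,0,0],[0,0,0.02,0,0,0,0],[0,0,0,0,0,0,0]],
  ],
)

```text
t: 21.45
eef_pos: [525.5, -216.6, 73.3]
tcp_rot: [3.139, 0.002, 1.645]
ft_force: [0.3, 0.1, -2.4]
opening: 0.211
grip_force: 29.6
```

Call:
drive_tool(
  rows=[
    [[0,0,0.016,0,0,0,0],[0,0,0.016,0,0,0,0],[0,0,0,0,0,0,0],[0,0,0,0,0,0,0]],
  ],
)

```text
t: 21.95
eef_pos: [525.7, -216.7, 65.8]
tcp_rot: [3.139, 0.002, 1.645]
ft_force: [-0.3, 0.6, -2.5]
opening: 0.211
grip_force: 29.6
```

Call:
drive_tool(
  rows=[
    [[0,0,0.006,0,0,0,0],[0,0,0.004,0,0,0,0],[0,0,0,0,0,0,0]],
  ],
)

```text
t: 22.32
eef_pos: [525.7, -216.7, 63.2]
tcp_rot: [3.139, 0.002, 1.645]
ft_force: [0.2, 0.4, -2.3]
opening: 0.21
grip_force: 29.6
```

Call:
drive_tool(
  rows=[
    [[0,0,0.005,0,0,0,0],[0,0,0.004,0,0,0,0],[0,0,0,0,0,0,0]],
  ],
)

```text
t: 22.7
eef_pos: [525.0, -216.8, 62.4]
tcp_rot: [3.14, 0.003, 1.646]
ft_force: [-8.5, 1.1, 18.1]
opening: 0.209
grip_force: 29.9
```

Floor contact at the expected height. Release and retreat.

Call:
drive_tool(
  rows=[
    [[0,0,0,0,0,0,0.42],[0,0,0,0,0,0,0.42],[0,0,-0.06,0,0,0,0.42],[0,0,-0.2,0,0,0,0.42],[0,0,-0.2,0,0,0,0.42]],
  ],
)

```text
t: 23.32
eef_pos: [525.3, -216.4, 178.1]
tcp_rot: [3.139, 0.002, 1.645]
ft_force: [0.8, 0.4, 0.2]
opening: 0.418
grip_force: 0.0
```

Call:
drive_tool(
  rows=[
    [[-0.24,0,-0.05,0,0,0,0.42],[-0.24,0,0,0,0,0,0.42],[-0.24,0,0,0,0,0,0.42],[0,0,0,0,0,0,0.42],[0,0,0,0,0,0,0.42]],
  ],
)

```text
t: 23.95
eef_pos: [538.5, -395.5, 189.3]
tcp_rot: [3.139, 0.002, 1.645]
ft_force: [0.2, 0.4, 0.1]
opening: 0.417
grip_force: 0.0
```

```bash
python3 - <<'E'
from h import *
show()
s=env.read_camera("scene");t=env.read_camera("top")
a=cv2.resize(s["color"][215:330,220:330],None,fx=5,fy=5,interpolation=cv2.INTER_CUBIC)
cv2.imwrite("pics/h8.png",a)
u=np.array([np.cos(np.radians(94.3)),np.sin(np.radians(94.3))]);n=np.array([u[1],-u[0]])
for a,b,z in((26,10,60),(-26,10,60),(-26,-10,60),(26,-10,60)):
    q=px(s,[*(np.array([526.6,-215.3])+a*u+b*n),z]);print(((q-[220-.4,215-.4])*5).round())
E
```

```text
23.95 [ 538.46 -395.47  189.3 ] [179.85   0.11  94.24] [0.2  0.38 0.11] 0.4174568878434953 0.0 [-0.73  0.59  1.5   0.    1.05 -0.81]
[117. 228.]
[226. 162.]
[256. 190.]
[147. 258.]
```

View pics/h8.png

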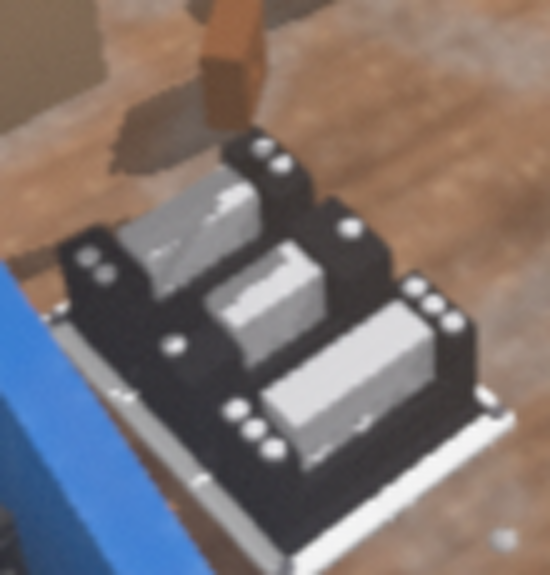

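All three blocks are home. The medium block's top corners (117,232), (228,165), (258,193) and (150,258) match the home prediction.

```bash
python3 -c "
from cell import env
print(env.job_done())"
```

```text
the job is handed in; nothing more can be done
None
```

Both setting blocks are back on edge and home in their matching slots: the three-hole block in the three-stud slot and the two-hole block in the two-stud slot. The job was handed in at about 24 s; the one-hole block stayed in its slot and I saw nothing else moved, though `job_done()` returned no verdict.

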